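# Probe the depth of a cold-block well and lock the gauge

## Task

Measure the well under the depth gauge: take the knob on top of the gauge's probe, lower the probe into the well until its sprung tip gently touches bottom, and let go with it still touching. Then swing the clamp lever fully round to lock the slide at that height, without pressing hard on the bottom or disturbing the other things on the bench.

Things in the scene. Friction and masses are not known exactly. Their poses are not given: they have to be found in the camera images.
- gauge: Depth gauge stand, fixed: steel base plate 190 x 120 x 12 mm with an aluminium cold block (100 x 100 mm, top 67 mm above the bench, five 16 mm wells). A column at the stand's +x side holds a dark head (100 to 125 mm above the bench) over the middle well; only lever, rod and knob stand higher than 130 mm. Origin: on the bench right below probe and middle well; x from probe to column, z up
- knob_center (a point): Centre of the aluminium knob (upright cylinder 24 mm across, 30 mm tall) on top of the 10 mm probe rod; grasp it from above. Moves straight up and down with the probe, whose tip end is 145 mm below this point
- slide (a joint): Travel of the probe slide, m: 0 at the top (tip end 28 mm above the block's top), grows downwards, 0.085 at the lower stop. Dry friction: it stays where it is left; moving it down takes about 2 to 4 N
- lever (a joint): Clamp lever, rad: 0 = open (points to the stand's -y), grows clockwise seen from above to the stop at 1.6; at about 1.57 it points to the stand's -x, away from the column: locked. Stays where it is left; over the last 0.6 rad a cam bites on the rod and it turns harder
- lever_post (a point): Centre of the steel upright finger post (12 mm across, 129 to 167 mm above the bench) at the end of the flat lever; push it sideways or pinch it from above. It moves on a circle of radius 70 mm about a vertical pivot at x = -16 mm, y = 0 in the gauge's frame
- tip: Sprung brass probe tip, 7 mm across; origin: centre of its lower end. It gives 3 mm (1 N at first touch to 6.4 N), then is solid: keep its force on the bottom under 15 N. The middle well's bottom is out of sight, anywhere from 22 to 47 mm below the block's top (20 to 45 mm above the bench): find it by feel
- tube1_center (a point): Centre of a capped sample tube, 13 mm across and 78 mm long, standing in a corner well of the cold block; leave alone
- tube2_center (a point): As tube1, in another corner well; leave alone
- tube3_center (a point): As tube1, in another corner well; leave alone
- forceps_center (a point): Middle of steel forceps, about 130 mm long and 8 mm thick, lying on the bench beside the stand; leave alone
- lid_center (a point): Centre of a frosted box lid, 140 x 140 x 30 mm, on the bench; leave alone
- jar_center (a point): Centre of a jar, 56 mm across and 80 mm tall; leave alone
- marker_center (a point): Middle of a marker pen lying on the bench, 130 mm long, 12 mm thick; leave alone

How it is judged:
On the way, in this order (a step that is already met when the one before it is completed fails the run):
1. the probe's tip touches the bottom of the well while the lever is still open (contact force between tip and anything else above 0.3 N and z of tip in the frame of gauge below 0.05 m and value of joint lever below 0.7 rad), for 0.2 s.
2. the clamp lever is swung to locked with the tip still touching (value of joint lever above 1.35 rad and contact force between tip and anything else above 0.3 N and z of tip in the frame of gauge below 0.05 m), for 0.2 s.
At the end, for the whole second after the job is handed in: The lever stands locked (over 1.35 rad, that is within about 13 degrees of pointing to the stand's -x), the probe's sprung tip still bears on the bottom of the well with more than 0.3 N, and the slide is at rest (all of step 2 and velocity of joint slide between -0.005 and 0.005 m/s); the robot touches nothing.
It fails at once if the tip is pressed on the bottom with more than 15 N (contact force between tip and anything else above 15 N).
It fails at once if a sample tube, the forceps, the lid, the jar or the marker is moved by more than 25 mm (distance of any of tube1_center, tube2_center, tube3_center, forceps_center, lid_center, jar_center, marker_center from where it was at the start of the episode above 0.025 m).
It also fails if it takes over 64 s, if anything falls off the work surface, if the arm or the gripper's body presses on something with over 40 N, if the wrist force passes 120 N, or if a joint passes its speed limit or range.

## Robot

A 6-joint arm with a two-finger parallel gripper is mounted at the origin on the work surface. World frame = base frame: x ahead of the robot, y to its left, z up, the work surface at z = 0. Lengths are in m, angles in rad, forces in N, time in s.
With the tool pointing down it reaches from about 0.425 to 0.925 m from the base axis. Payload 12.5 kg.
Tool frame: the origin (TCP) lies at the very end of the fingers, on their centre line; the grasp point (between the pads) lies 19 mm behind it; z points along the fingers, x is the direction in which the jaws open and shut, and the axes are right-handed (so a half turn about z gives the same grasp; the last joint's range is limited). The gripper opens to 85 mm and grips with 20 to 120 N. Pads are 22 mm wide; open, the fingers measure 114 mm over their backs; the gripper's body (76 mm by 85 mm) begins 54 mm behind the grasp point. The pads swing forward as they close: fully open they stand 13 mm farther back than shut.
Start: joints at [1.133, 0.491, 1.559, -0, 1.092, -0.106], TCP at [0.204, 0.591, 0.231] pointing down, gripper open.
Joint ranges: [-3.1, 3.1], [-0.84, 2.19], [0.05, 2.79], [-1.13, 4.28], [0.06, 2.93], [-2.69, 2.69]. Speed limits (rad/s): [2.22, 2.22, 2.79, 3.14, 3.14, 3.14].

## Interface

Orientations are given as a unit quaternion [w, x, y, z].
In Python, from station import bot, get_image, camera_params gives the robot as it stands. The module is installed in compiled form; this text tells all that it offers. Calls block until the motion is done:
- bot.move_to(position, orientation): joint-space move of the TCP to a pose.
- bot.line_to(position, v=0.15, orientation=None): straight line of the TCP; orientation=None keeps the orientation; v is the mean speed in m/s.
- bot.set_joints(angles): joint-space move.
- bot.gripper_open() and bot.grab(effort=None): open the fingers fully, or close them until they stop; effort is the grip in N (None keeps the last).
- bot.sleep(seconds).
- bot.ik(position, orientation): joint angles nearest the present ones, or None.
- bot.get_state(): the state.
- get_image(name): name is "scene" or "top"; returns the picture (420x560x3 uint8, red, green, blue); there is no depth.
- camera_params(name): a dict with "K" (3x3 intrinsics, pixels), "D" ([k1, k2, p1, p2, k3] as OpenCV has them; the pictures are not rectified), "camera_from_world" (4x4, takes a point from world to camera coordinates). Camera axes: x right, y down, z forward; pixel columns grow to the right and rows downward; lengths in m; the calibration is good to about 2 mm. A picture is of the moment at which its call begins. camera_params takes no time and is no camera call.
A pose or a line that the arm cannot do raises bot.PlanningError and nothing moves.
- bot.sign_off(): hands the job in, once; it reports no verdict.
The state is a dict: "clock": time; "joint_pos": joint angles; "joint_vel": joint speeds; "effort": joint torques, N m; "ee_pos": TCP position; "tool_rot": TCP orientation; "contact_force": force on the tool from outside, world axes, zero at the start; "torque": the same for the moment, N m; "width": finger opening in m.
Only numpy, scipy, OpenCV 4.12 (cv2) and the standard library are available. Lean on these libraries where they do the work, as an engineer would, in place of code of your own. Each camera call takes 0.05 s, during which the arm holds its last target.

## Working session

There is one attempt and no reset: what is moved stays moved. The work goes in short steps, each a Python script; the robot and the scene stay as the last script left them, time stands still between calls to the robot, and variables do not carry over. Pictures are saved under pics/ and viewed, and the job is handed in when it is done.

```bash
mkdir -p pics
python3 - <<'E'
from station import bot,get_image,camera_params
import cv2,numpy as np
for n in("scene","top"):
    cv2.imwrite(f"pics/{n}0.png",cv2.cvtColor(get_image(n),cv2.COLOR_RGB2BGR))
    p=camera_params(n);print(n,np.round(p["K"],1).tolist(),np.round(p["D"],3),np.round(p["camera_from_world"],3).tolist())
s=bot.get_state();print(s)
E
```

```text
scene [[457.5, 0.0, 279.4], [0.0, 457.5, 211.9], [0.0, 0.0, 1.0]] [0.007 0.    0.    0.    0.   ] [[0.772, 0.635, -0.01, -0.418], [0.542, -0.667, -0.51, -0.236], [-0.331, 0.389, -0.86, 1.503], [0.0, 0.0, 0.0, 1.0]]
top [[451.8, 0.0, 283.7], [0.0, 451.8, 206.3], [0.0, 0.0, 1.0]] [0.01 0.   0.   0.   0.  ] [[0.027, -0.999, 0.027, -0.052], [-0.983, -0.032, -0.181, 0.582], [0.182, -0.021, -0.983, 1.095], [0.0, 0.0, 0.0, 1.0]]
{'clock': 0.1, 'joint_pos': array([ 1.13339605e+00,  4.91506465e-01,  1.55939994e+00,  3.20244806e-06,
        1.09169443e+00, -1.05605814e-01]), 'joint_vel': array([ 0.00023058, -0.00149372, -0.00290412, -0.00068618,  0.00171916,
        0.0022265 ]), 'effort': array([ 3.44007232e-03, -6.19447660e+01, -2.62027574e+01, -5.37254243e-05,
        2.86476490e-03, -2.33466426e-05]), 'ee_pos': array([0.20348278, 0.59073448, 0.23077777]), 'tool_rot': array([ 2.46559881e-04,  8.14168657e-01,  5.80628232e-01, -4.39678123e-04]), 'contact_force': array([ 0.11105649, -0.65518177, -0.33414104]), 'torque': array([-0.02855365, -0.02690574,  0.01607052]), 'width': 0.08559295439109475}
```

View pics/scene0.png

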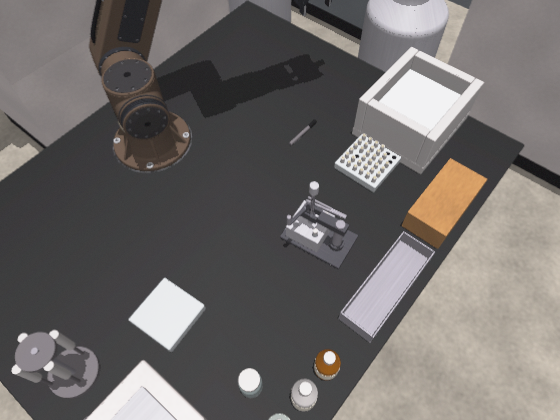

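View pics/top0.png

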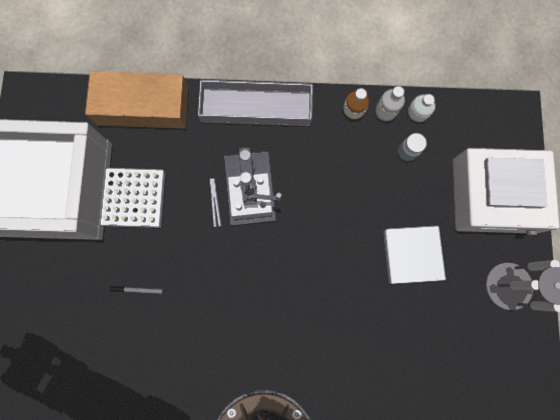

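Run:
```python
import cv2
a=cv2.imread("pics/scene0.png")[165:275,265:375];b=cv2.imread("pics/top0.png")[135:235,200:300]
cv2.imwrite("pics/zs.png",cv2.resize(a,None,fx=5,fy=5,interpolation=cv2.INTER_CUBIC))
cv2.imwrite("pics/zt.png",cv2.resize(b,None,fx=6,fy=6,interpolation=cv2.INTER_CUBIC))
```

```text
(no output)
```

View pics/zs.png

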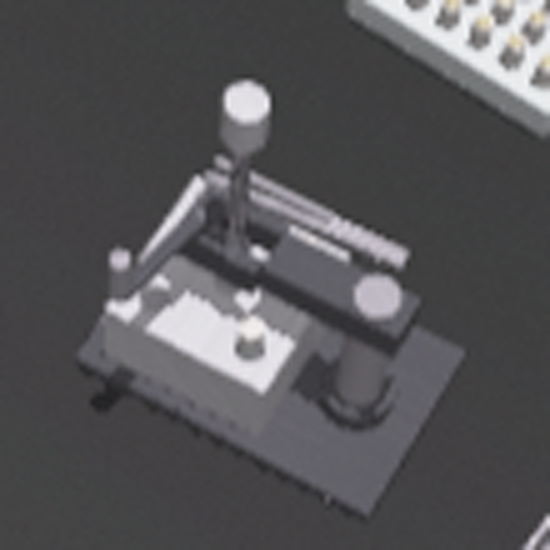

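View pics/zt.png

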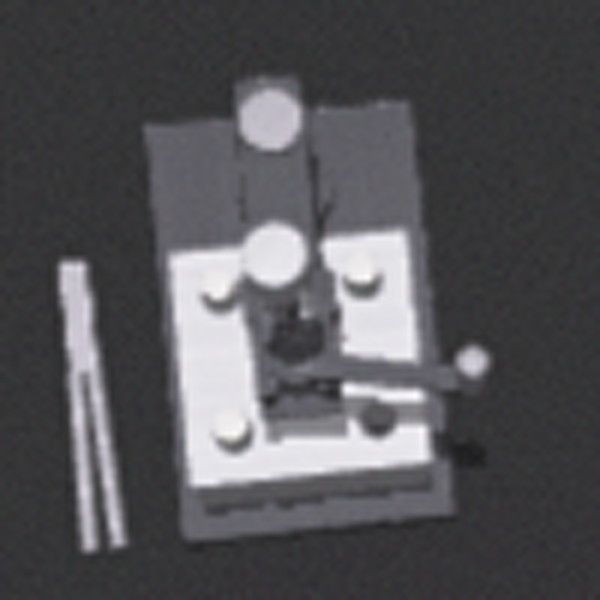

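```bash
cat > h.py <<'E'
from station import bot,get_image,camera_params
import cv2,numpy as np
def ray(n,uv):
    p=camera_params(n);K=np.array(p["K"]);T=np.array(p["camera_from_world"])
    x=cv2.undistortPoints(np.array([[uv]],float),K,np.array(p["D"],float))[0,0]
    R=T[:3,:3];d=R.T@np.array([x[0],x[1],1]);return -R.T@T[:3,3],d/np.linalg.norm(d)
def plane(n,uv,z):
    c,d=ray(n,uv);return c+d*(z-c[2])/d[2]
def tri(a,b):
    c1,d1=ray("scene",a);c2,d2=ray("top",b)
    s=np.linalg.lstsq(np.stack([d1,-d2],1),c2-c1,rcond=None)[0]
    p,q=c1+d1*s[0],c2+d2*s[1];return (p+q)/2,np.linalg.norm(p-q)
def proj(n,P):
    p=camera_params(n);T=np.array(p["camera_from_world"])
    return cv2.projectPoints(np.array([P],float),cv2.Rodrigues(T[:3,:3])[0],T[:3,3],np.array(p["K"]),np.array(p["D"],float))[0][0,0]
def blob(n,uv,th,r=9,img=None):
    g=cv2.cvtColor(get_image(n) if img is None else img,cv2.COLOR_RGB2GRAY)
    m=(g>th).astype(np.uint8);k,l,st,ce=cv2.connectedComponentsWithStats(m,connectivity=4)
    i=l[int(round(uv[1])),int(round(uv[0]))];return ce[i],st[i],i
E
python3 - <<'E'
from h import *
S=cv2.imread("pics/scene0.png")[:,:,::-1].copy();T=cv2.imread("pics/top0.png")[:,:,::-1].copy()
S2=lambda u,v:((u+.5)/5-.5+265,(v+.5)/5-.5+165)
T2=lambda u,v:((u+.5)/6-.5+200,(v+.5)/6-.5+135)
for th in(150,180,200):
  print(th,blob("scene",S2(246,102),th,img=S)[:2],blob("top",T2(275,254),th,img=T)[:2],blob("scene",S2(120,258),th-40,img=S)[:2],blob("top",T2(472,361),th-40,img=T)[:2])
print("knobtop",tri(S2(246,102),T2(275,254)))
print("post",tri(S2(120,258),T2(472,361)))
print("coltop",tri(S2(379,297),T2(270,119)))
# base plate corners z=.012, top img
for c in[(146,125),(410,101),(455,513),(186,540)]: print("base",plane("top",T2(*c),.012))
for c in[(170,253),(408,231),(434,462),(188,487)]: print("block",plane("top",T2(*c),.067))
for c in[(465,352),(370,515),(80,360)]: print("baseS",plane("scene",S2(*c),.012))
E
```

```text
150 (array([313.9047619 , 185.20634921]), array([310, 181,   9,   9,  63], dtype=int32)) (array([242.20052425, 197.21756225]), array([228, 172,  44,  44, 763], dtype=int32)) (array([288.5       , 216.77777778]), array([287, 215,   4,   5,  18], dtype=int32)) (array([278.14285714, 194.80952381]), array([276, 193,   5,   5,  21], dtype=int32))
180 (array([313.86792453, 184.90566038]), array([310, 182,   9,   7,  53], dtype=int32)) (array([241.78092399, 197.07302534]), array([228, 172,  44,  44, 671], dtype=int32)) (array([288.61538462, 216.38461538]), array([287, 215,   4,   4,  13], dtype=int32)) (array([278.35294118, 195.        ]), array([276, 193,   5,   5,  17], dtype=int32))
200 (array([313.87755102, 185.08163265]), array([310, 182,   9,   7,  49], dtype=int32)) (array([241.69585987, 197.17515924]), array([229, 173,  42,  43, 628], dtype=int32)) (array([288.5, 216.8]), array([287, 216,   4,   3,  10], dtype=int32)) (array([278.33333333, 194.75      ]), array([277, 193,   4,   4,  12], dtype=int32))
knobtop (array([0.60954394, 0.05312442, 0.24440156]), np.float64(0.00026975930380989614))
post (array([ 0.58933647, -0.01866449,  0.1673767 ]), np.float64(4.457932151201053e-06))
coltop (array([0.69450529, 0.06543131, 0.12891119]), np.float64(5.077464689130849e-05))
base [0.72520041 0.12897645 0.012     ]
base [0.74059326 0.01140229 0.012     ]
base [ 0.55410033 -0.0145491   0.012     ]
base [0.53855457 0.10204891 0.012     ]
block [0.6529802  0.10947694 0.067     ]
block [0.66602273 0.00931044 0.067     ]
block [ 0.56693246 -0.00490787  0.067     ]
block [0.55311396 0.0970397  0.067     ]
baseS [0.72477577 0.12795836 0.012     ]
baseS [0.74169653 0.01194948 0.012     ]
baseS [ 0.55807211 -0.01434514  0.012     ]
```

```bash
cat >> h.py <<'E'
from scipy.spatial.transform import Rotation as Ro
def q(a):
    M=np.array([[np.cos(a),np.sin(a),0],[np.sin(a),-np.cos(a),0],[0,0,-1.]])
    x=Ro.from_matrix(M).as_quat();return np.array([x[3],x[0],x[1],x[2]])
YAW=0.141
G=np.array([0.6096,0.0530])
def F(n=5):
    f=[];
    for _ in range(n): f.append(bot.get_state()["contact_force"]); bot.sleep(0.02)
    return np.mean(f,0)
E
python3 - <<'E'
from h import *
s=bot.get_state();p=s["ee_pos"]
bot.line_to([p[0],p[1],0.31],v=0.2)
bot.move_to([G[0],G[1],0.31],q(YAW))
s=bot.get_state();print(s["clock"],s["ee_pos"],s["joint_pos"],F())
for n in("scene","top"): cv2.imwrite(f"pics/{n}1.png",cv2.cvtColor(get_image(n),cv2.COLOR_RGB2BGR))
a=cv2.imread("pics/scene1.png")[120:270,230:380];b=cv2.imread("pics/top1.png")[105:235,180:310]
cv2.imwrite("pics/z1.png",np.hstack([cv2.resize(a,(390,390)),cv2.resize(b,(390,390))]))
E
```

```text
3.0417 [0.60950715 0.05380311 0.310031  ] [-1.99090945e-02  4.06225397e-01  1.48540931e+00  1.08924957e-04
  1.24992185e+00 -1.62154949e-01] [ 0.25514314  0.00969831 -0.28862349]
```

View pics/z1.png

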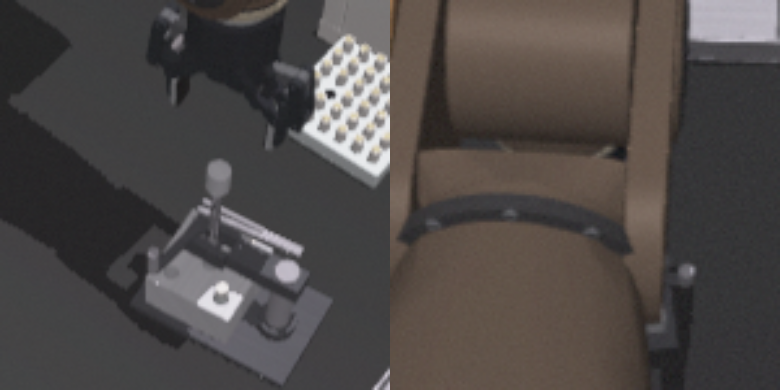

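The scene view (left) shows the open gripper straddling the knob, which is at about (218,175) in the crop. The post is clear. I'll descend and grasp.

Run:
```python
from h import *
bot.line_to([G[0],G[1],0.213],v=0.06); print(bot.get_state()["ee_pos"],F())
bot.grab(40); bot.sleep(0.3)
s=bot.get_state();print(s["clock"],s["ee_pos"],s["width"],F())
im=get_image("scene"); cv2.imwrite("pics/s2.png",cv2.resize(im[120:270,230:380,::-1],(600,600)))
```

```text
[0.6096853  0.05301593 0.21328578] [-0.38577478  0.11726628  0.29548645]
5.9667 [0.60855252 0.05285967 0.21270874] 0.022878521660915866 [-6.20667841 -1.35795993  0.94215501]
```

View pics/s2.png

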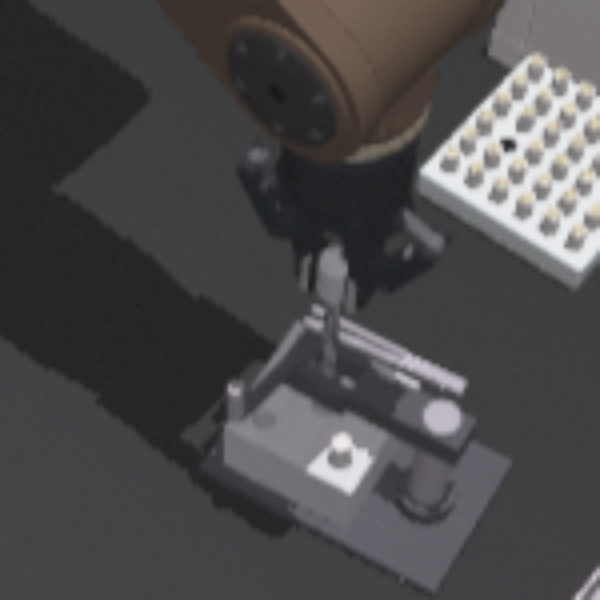

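Run:
```python
from h import *
x,y=0.6084,0.0527
bot.line_to([x,y,0.2125],v=0.03);print(F())
for z in(0.205,0.195,0.187,0.181):
    bot.line_to([x,y,z],v=0.03);f=F();s=bot.get_state();print(round(s["clock"],2),s["ee_pos"].round(4),f.round(2))
for z in(0.180,0.179,0.178):
    bot.line_to([x,y,z],v=0.008);f=F();s=bot.get_state();print(round(s["clock"],2),s["ee_pos"].round(4),f.round(2),s["width"])
```

```text
[-0.35213706  1.1062868   1.4116739 ]
6.92 [0.6084 0.0528 0.2042] [ 2.93  2.53 -7.31]
7.48 [0.6084 0.0528 0.1945] [ 2.99  3.61 -6.68]
7.98 [0.6084 0.0527 0.1865] [ 2.76  4.58 -3.86]
8.42 [0.6084 0.0527 0.1804] [ 2.62  4.89 -3.78]
8.78 [0.6084 0.0527 0.1798] [ 2.05  4.48 -1.13] 0.022839626579846093
9.13 [0.6084 0.0528 0.1789] [2.05 4.72 1.29] 0.02271963253540099
9.49 [0.6085 0.0527 0.178 ] [1.72 4.76 1.51] 0.022717643215462723
```

Run:
```python
from h import *
x,y=0.6084,0.0525
z=0.178;h=[]
while z>0.1455:
    z-=0.001
    bot.line_to([x,y,z],v=0.01);f=F(4)
    h.append((round(z,4),*f.round(2)))
    if len(h)>3 and f[2]>np.median([k[3] for k in h[:-1]][-6:])+1.3:
        f=F(6);print("recheck",f.round(2))
        if f[2]>np.median([k[3] for k in h[:-1]][-6:])+1.0: break
    if f[2]>7: break
for k in h: print(*k)
s=bot.get_state();print(s["clock"],s["ee_pos"],s["width"])
```

```text
recheck [1.16 6.03 2.94]
0.177 1.51 5.68 1.25
0.176 1.77 5.94 1.04
0.175 1.5 6.34 0.98
0.174 1.74 5.93 0.69
0.173 1.3 5.91 0.92
0.172 1.88 6.29 0.62
0.171 1.94 5.95 1.39
0.17 1.63 6.47 0.73
0.169 1.74 5.97 1.21
0.168 1.54 6.38 1.02
0.167 1.97 6.23 0.69
0.166 1.61 6.07 1.17
0.165 1.81 5.84 0.93
0.164 1.66 6.29 1.01
0.163 1.57 6.17 0.79
0.162 2.0 6.17 1.01
0.161 1.7 6.1 1.12
0.16 1.88 6.43 0.64
0.159 1.5 6.26 1.39
0.158 1.65 5.68 1.83
0.157 0.86 5.97 3.15
16.2417 [0.60845517 0.052717   0.15713467] 0.022739699728462806
```

Run:
```python
from h import *
x,y=0.6084,0.0525
bot.line_to([x,y,0.1565],v=0.008);bot.sleep(.2);print(F(8).round(2),bot.get_state()["ee_pos"])
bot.sleep(.3);print(F(8).round(2),bot.get_state()["clock"])
```

```text
[0.06 6.13 4.37] [0.60847728 0.05271365 0.15680832]
[0.55 6.11 3.97] 17.2583
```

Run:
```python
from h import *
bot.gripper_open();bot.sleep(.2);print(F(5).round(2),bot.get_state()["width"])
bot.line_to([0.6085,0.0527,0.26],v=0.12)
print(F(5).round(2),bot.get_state()["clock"])
for n in("scene","top"): cv2.imwrite(f"pics/{n}3.png",get_image(n)[:,:,::-1])
a=cv2.imread("pics/scene3.png")[150:270,255:375]
cv2.imwrite("pics/z3.png",cv2.resize(a,None,fx=5,fy=5,interpolation=cv2.INTER_CUBIC))
```

```text
[ 0.25  0.4  -0.3 ] 0.08528515821244884
[ 0.19 -0.03 -0.03] 19.275
```

View pics/z3.png

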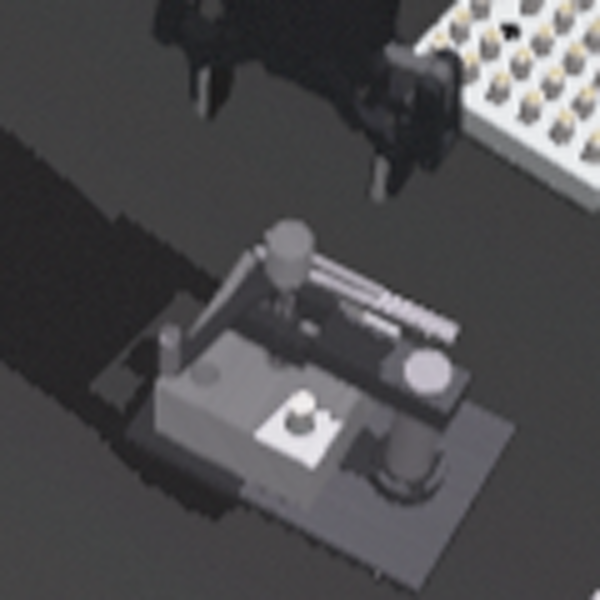

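```bash
cat >> h.py <<'E'
PV=np.array([0.5934,0.0506]);OPEN=-np.pi/2+YAW
def lev(l,z,r=0.0697):
    ph=OPEN-l;return [PV[0]+r*np.cos(ph),PV[1]+r*np.sin(ph),z],q(ph+np.pi/2)
E
python3 - <<'E'
from h import *
c,d=ray("scene",((289.5)/5-.5+255,(237.5)/5-.5+150)); 
s=((np.array([.609,.053])-c[:2])@d[:2])/(d[:2]@d[:2]);print("knobtop",c+d*s)
print("post",plane("scene",(169.5/5-.5+255,330.5/5-.5+150),.167))
l0=0.197
p,o=lev(l0,0.26);print(p)
for l in np.linspace(l0,1.57,5): print(bot.ik(*lev(l,.139)).round(2))
bot.line_to(p,v=0.12,orientation=o)
p,o=lev(l0,0.139);bot.line_to(p,v=0.07);print(F().round(2))
bot.grab(60);bot.sleep(.2)
s=bot.get_state();print(s["clock"],s["ee_pos"],s["width"],F().round(2))
im=get_image("scene"); cv2.imwrite("pics/s4.png",cv2.resize(im[120:270,230:380,::-1],(600,600)))
E
```

```text
knobtop [0.60884939 0.05290333 0.18975235]
post [ 0.58770605 -0.01744623  0.167     ]
[np.float64(0.5894988397526739), np.float64(-0.018990738958030058), 0.26]
[-0.14  0.55  1.74 -0.    0.85 -0.09]
[-0.14  0.52  1.8  -0.    0.82  0.26]
[-0.12  0.5   1.85 -0.    0.79  0.62]
[-0.09  0.48  1.89 -0.    0.78  1.  ]
[-0.05  0.47  1.9  -0.    0.77  1.38]
[-0.39  0.   -0.03]
22.975 [ 0.58947631 -0.01900537  0.13910607] 0.010044858712652755 [-1.16 -0.36  2.41]
```

View pics/s4.png

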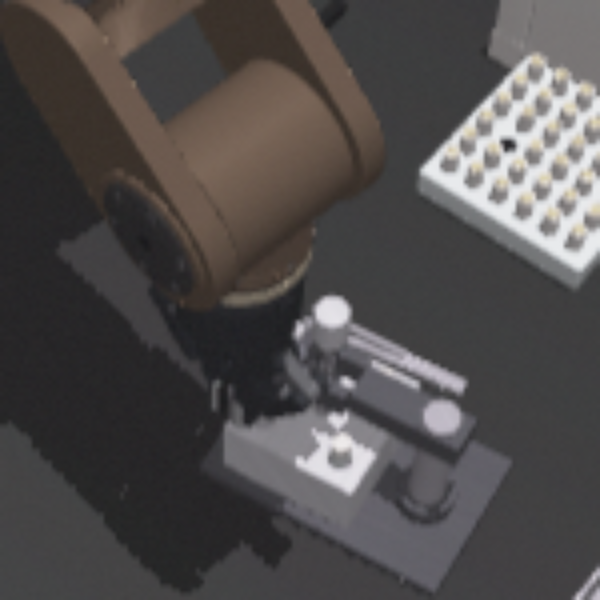

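The fingers hold the post at 10 mm width (the knob's 24 mm read about 23). The knob top triangulates to 0.190 m, so the probe stayed down. Next I'll swing the lever.

Run:
```python
from h import *
for l in np.linspace(0.197,1.58,10)[1:]:
    p,o=lev(l,0.139);bot.line_to(p,v=0.06,orientation=o)
    f=F(3);s=bot.get_state();e=s["ee_pos"][:2]-PV
    print(round(l,2),"act",round((OPEN-np.arctan2(e[1],e[0]))%(2*np.pi),3),round(np.hypot(*e),4),f.round(1),round(s["width"],4),round(s["clock"],1))
    if np.linalg.norm(f)>60: print("stop");break
```

```text
0.35 act 0.348 0.0699 [-2.1 -2.5  3.5] 0.0099 23.5
0.5 act 0.503 0.07 [-3.7 -3.9  4.6] 0.0104 23.9
0.66 act 0.659 0.0702 [-5.1 -5.8  5.3] 0.0101 24.2
0.81 act 0.815 0.0705 [-6.9 -6.   6.7] 0.0098 24.6
0.97 act 0.971 0.0707 [-8.3 -6.4  8.5] 0.0102 25.0
1.12 act 1.126 0.0709 [-10.3  -5.7   9.6] 0.0098 25.4
1.27 act 1.282 0.0712 [-11.6  -3.8  10.5] 0.0104 25.7
1.43 act 1.436 0.0715 [-12.5  -2.3  11.7] 0.0099 26.1
1.58 act 1.588 0.0717 [-14.2  -0.6  13. ] 0.0099 26.5
```

Run:
```python
from h import *
bot.gripper_open();bot.sleep(.2);print(F().round(2))
p,o=lev(1.58,0.27,0.0717);bot.line_to(p,v=0.12)
bot.move_to([0.42,0.30,0.30],q(0.6));print(F().round(2),bot.get_state()["clock"])
for n in("scene","top"): cv2.imwrite(f"pics/{n}5.png",get_image(n)[:,:,::-1])
a=cv2.imread("pics/scene5.png")[165:275,265:375];b=cv2.imread("pics/top5.png")[135:235,200:300]
cv2.imwrite("pics/z5.png",np.hstack([cv2.resize(a,(400,400),interpolation=2),cv2.resize(b,(400,400),interpolation=2)]))
```

```text
[0.09 0.31 0.06]
[-0.09 -0.42 -0.01] 30.15
```

View pics/z5.png

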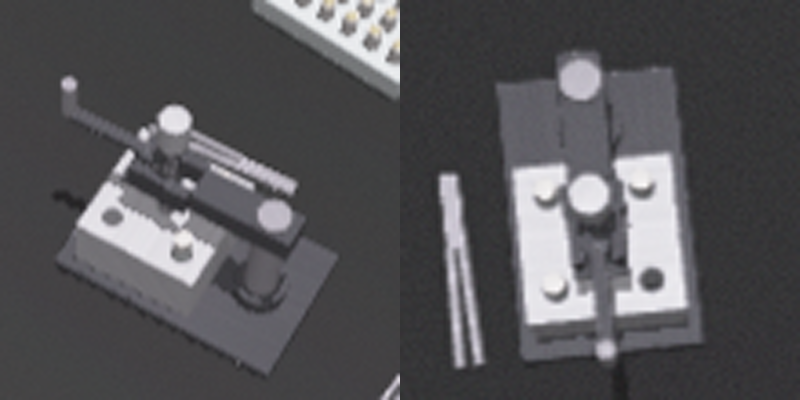

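View pics/top5.png

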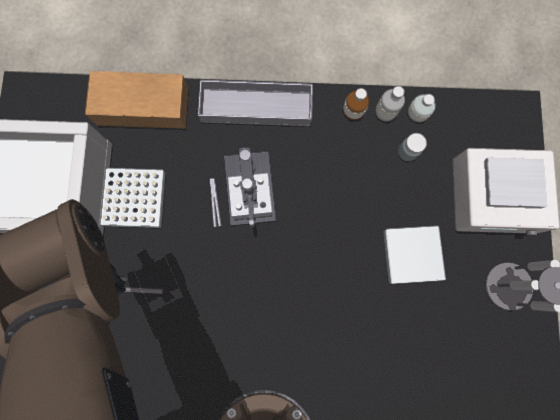

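Run:
```python
from h import *
k=110/400
S=lambda u,v:((u+.5)*k-.5+265,(v+.5)*k-.5+165)
T=lambda u,v:((u-400+.5)/4-.5+200,(v+.5)/4-.5+135)
print(tri(S(176,120),T(589,194)))
P,e=tri(S(69,84),T(606,347));print(P,e);d=P[:2]-PV;print((OPEN-np.arctan2(d[1],d[0]))%(2*np.pi))
```

```text
(array([0.61002052, 0.05355281, 0.18688451]), np.float64(0.0009108893378607808))
[0.52527386 0.04070586 0.16740714] 0.0009161743343545892
1.5675719767640386
```

Run:
```python
from h import *
bot.sign_off();print(bot.get_state()["clock"])
```

```text
the job is handed in; nothing more can be done
the job is handed in; nothing more can be done
```

The probe is resting on the bottom of the well, the lever is swung to locked, and I handed the job in at about 30 s on the clock. The hand-in gave no verdict.

- **Touching bottom:** I gripped the knob and lowered it in 1 mm steps. The vertical force went from a steady 1 N to 4.0–4.4 N over the last 2 mm. That puts the well bottom at roughly 28 mm above the bench, within the stated 20–45 mm. I estimate about 1 mm of tip compression and 3 N on the bottom.
- **Letting go:** after I released the knob, its top measured 0.190 m, against the 0.1885 m expected from where I let go. The probe had not lifted noticeably.
- **Locking:** I pinched the post and swung it round to 1.58 rad. The wrist force stayed under about 20 N.

**Last checks**
- Two camera views put the post at 1.57 rad, so the lever is locked.
- The knob top measured 0.187 m after locking. That is 3 mm below the earlier reading, about the limit of reading pixels by eye. It shows no sign of the probe rising.
- The tubes, forceps, lid and jar look unmoved in the pictures. The marker was partly in the arm's shadow but seems in place.
- The arm was well clear of everything, with wrist force near zero.

I could not read the tip force directly after letting go. That the tip is still touching is inferred from the knob height.

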